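# Check the hand lever of a moulding unit

### The arm

A 6-joint arm with a two-finger parallel gripper is mounted at the origin on the work surface. World frame = base frame: x ahead of the robot, y to its left, z up, the work surface at z = 0. Lengths are in m, angles in rad, forces in N, time in s.
With the tool pointing down it reaches from about 0.25 to 0.725 m from the base axis. Payload 4 kg.
Tool frame: the origin (TCP) lies between the finger pads; the fingertips stand 8 mm ahead of it and the grasp point (between the pads) lies 11 mm behind it; z points along the fingers, y is the direction in which the jaws open and shut (so a half turn about z gives the same grasp; the last joint's range is limited). The gripper opens to 85 mm and grips with 20 to 120 N. Pads are 22 mm wide; open, the fingers measure 114 mm over their backs; the gripper's body (76 mm by 85 mm) begins 54 mm behind the grasp point. The pads swing forward as they close: fully open they stand 13 mm farther back than shut.
Start: joints at [1.277, 0.241, 0.005, 1.335, 0, 1.571], TCP at [0.145, 0.479, 0.239] pointing down, gripper open.
Joint ranges: [-2.72, 2.72], [-1.05, 1.87], [-1.09, 1.28], [-1.99, 2.15], [-1.42, 1.44], [-3.14, 3.14]. Speed limits (rad/s): [2.79, 2.79, 3.14, 3.14, 3.14, 3.14].

### API

Orientations are given as a unit quaternion [x, y, z, w].
In Python, from workcell import * gives the robot as it stands.
- The arm moves only by the tool send_rows, never from a script. Its argument "increments" is a list that holds one entry, the list of rows, each a list of 6 numbers: the shift along the tool's x, y, z in units of 50 mm (1.0 is 50 mm), then the turn, a rotation vector about the tool's x, y, z in units of 10 degrees (1.0 is 10 degrees). In form: [[[x, y, z, ax, ay, az], ...]]. A call has 1 to 8 rows; each row shifts and turns the commanded pose from where the row before left it, along the tool's axes as they then stand; what a row does not reach is not made up. A row lasts 1/8 s, in which the tool goes at most 62.5 mm and 10.7 degrees, less where a joint would pass 70% of its speed; a pose out of reach is approached as far as the arm can. A call with a number of a shift or a turn outside -1 to 1 is refused whole. A call with a gripper value outside its range is refused whole. "grip" is the closure, from 0 (fully open) to 1 (shut), set as the call begins (left out, the last holds). The fingers move at their own pace and stop on an object; the grip force is fixed at half the most. Time passes only in rows, so rows that do not move let the fingers close. It gives the time, the measured TCP pose, the force and the opening at its end, in the units of the state.
- get_obs(): the state, without advancing time (a new reading comes with each control period).
- camera(name): name is "scene" or "top" or "wrist"; returns a dict with "color" (480x640x3 uint8, red, green, blue), "z_map" (480x640 float32, m along the optical axis (not along the pixel's ray), 0 where there is no reading), "intrinsics" (3x3 intrinsics, pixels), "pose" (4x4, takes a point from camera to world coordinates); the wrist camera has in their place "mount" (4x4, takes a point from camera to tool coordinates, whose origin is the TCP and whose axes are the flange's). Camera axes: x right, y down, z forward; pixel columns grow to the right and rows downward; lengths in m; the calibration is good to about 2 mm. The wrist camera is an equidistant fisheye: a pixel r from the principal point sees the ray r / f radians off the axis. A picture is of the moment at which its call begins: read the wrist's pose just before it.
- job_done(): hands the job in, once; it reports no verdict.
The state is a dict: "clock": time; "joint_pos": joint angles; "joint_vel": joint speeds; "tau": joint torques, N m; "eef_pos": TCP position; "tool_rot": TCP orientation; "ft_force": force on the tool from outside, world axes, zero at the start; "ft_torque": the same for the moment, N m; "grip_width": finger opening in m.
Only numpy, scipy, OpenCV 4.12 (cv2) and the standard library are available. Lean on these libraries where they do the work, as an engineer would, in place of code of your own. Each camera call takes 0.05 s, during which the arm holds its last target.

### The job

Check the red hand lever on the white dental moulding unit: with the backs of your closed fingers press it in towards the fixed hand bar until it comes up against its stop, short of the bar, hold it there for about one second, then ease it back out to rest without letting it snap. After that press the green button on the control box fully down to clear the unit for use, and finish clear of everything. Only push: do not force the lever, do not grip it or touch the bar, do not press the red button, and leave the other things where they are.

Things in the scene. Friction and masses are not known exactly. Their poses are not given: they have to be found in the camera images.
- unit: white moulding unit fixed to the bench, housing 220 (x) x 260 (y) x 110 mm high, with a blue band round it; on top a round chamber with a blue pressure head, 152 mm across, up to 181 mm above the bench, centred 35 mm behind the housing's centre. Origin: centre of the underside, on the bench. Its own x axis points from its front (hand bar and lever side, towards the robot) to its back, y to its left as seen from the robot, z up
- unit_bar: fixed hand bar in front of the unit, not to be touched: level, parallel to the unit's y axis, 24 mm thick black rubber grip; its axis is 155 mm in front of the unit's origin (x = -155 mm in the unit's frame) and 95 mm above the bench, reaching from y = -105 to +105 mm, with a black lever perch 45 x 24 x 30 mm centred at (-172, 87, 95) mm. This body's origin and axes coincide with the unit's
- unit_lever (a joint): angle of the red hand lever about its upright hinge, rad: 0 at rest (out), grows as the lever is pressed in towards the bar (unit's +x), firm stop at 0.22, where about 13 mm still stays clear between lever and bar grip. A spring drives it back to 0: pushed at lever_pad it takes about 2.5 N to start and 5 N at the stop; do not exceed 40 N
- lever_pad (a point): where to press: on the lever's front face (the face away from the bar), half-way up, 110 mm from the hinge; it moves with the lever, by about 24 mm in all. The blade is 8 mm thick and 18 mm high (86 to 104 mm above the bench), with free space below and above it. At rest the point lies at (-223, -23, 95) mm in the unit's frame, and the blade's free end is about 55 mm farther from the hinge, towards the unit's -y. Axes: at rest those of the unit, turning with the lever
- lever_hinge (a point): the lever's hinge axis (upright), at half the lever's height, at (-187, 87, 95) mm in the unit's frame
- control_box: grey control box fixed to the bench, 130 (x) x 180 (y) x 45 mm high, carrying the green and the red button on top, 90 mm apart; which is on the left changes. Origin: centre of its underside
- green_button (a joint): travel of the green button, m: 0 out, grows as pressed down, 0.006 fully down (stop); sprung, 5 N when fully down
- green_button_top (a point): centre of the top face of the green button, 30 mm across; pressed straight down
- red_button (a joint): travel of the red button, m: 0 out, 0.006 fully down; must not be pressed
- red_button_top (a point): centre of the top face of the red button, 30 mm across
- model_a: loose plaster dental model, 52 x 56 x 26 mm, standing on the unit's top in front of the chamber; leave alone. Origin: centre of its underside
- model_b: loose plaster dental model, 52 x 56 x 26 mm, on the bench near the robot; leave alone. Origin: centre of its underside
- jar: loose amber jar with white cap, 56 mm across, 70 mm high; leave alone. Origin: centre of its underside
- bottle: loose blue bottle, 60 mm across, 150 mm high; leave alone. Origin: centre of its underside
- mug: loose blue mug, 72 mm across, 85 mm high; leave alone. Origin: centre of its underside
- spatula: loose spatula, 160 mm long, lying on the bench; leave alone. Origin: on its underside
- wax_tin: loose round metal tin, 60 mm across, 22 mm high; leave alone. Origin: centre of its underside

How it is judged:
By the outcome, as a careful person would: the job done as asked, in the order asked, and still so for the second after the job is handed in, with the robot touching nothing.
It also fails if it takes over 45 s, if anything falls off the work surface, if the arm or the gripper's body presses on something with over 40 N, if the wrist force passes 120 N, or if a joint passes its speed limit or range.

## Working session

There is one attempt and no reset: what is moved stays moved. The work goes in short steps, Python scripts to look and compute and a tool call to move; the robot and the scene stay as the last step left them, time stands still between calls to the robot, and variables do not carry over. Pictures are saved under pics/ and viewed, and the job is handed in when it is done.

Besides the shell and the picture viewer there is one more tool, called after "Call:" by a JSON object that holds its "method" and its "body", one argument or row to a line. send_rows: Moves the arm, as the interface text tells. Its arguments: {"type":"object","properties":{"increments":{"type":"array"},"grip":{"type":"number"}},"required":["increments"]}

```bash
ls; mkdir -p pics
python3 - <<'E'
from workcell import *
import cv2
o=get_obs()
for k in o: print(k,o[k])
for n in("scene","top","wrist"):
    c=camera(n)
    cv2.imwrite(f"pics/{n}0.png",c["color"][:,:,::-1])
    print(n,c["intrinsics"],c.get("pose",c.get("mount")))
E
```

```text
pics
clock 0.0
joint_pos [1.27698062e+00 2.41434912e-01 3.73456328e-03 1.33517988e+00
 2.39564880e-05 1.57083384e+00]
joint_vel [-0.0005016   0.00021525  0.00113644 -0.00024095  0.00220244  0.00086187]
tau [-1.21614779e-03 -3.72319865e+01  2.52407777e+01  1.71869964e-02
 -6.72892065e-05 -1.48847846e-06]
eef_pos [0.14462191 0.47799798 0.23840591]
tool_rot [ 1.46398486e-01  9.89225150e-01 -1.02897714e-03 -1.64350679e-04]
ft_force [-0.83111329  0.45380491 -0.45527677]
ft_torque [0.0129308  0.00077125 0.01082992]
grip_width 0.08560659487832498
scene [[614.73025958   0.         322.10144926]
 [  0.         614.73025958 247.02082244]
 [  0.           0.           1.        ]] [[ 0.53898008  0.65138178 -0.5340433   1.2845269 ]
 [ 0.84218625 -0.42797371  0.32796467 -0.45896708]
 [-0.01492628 -0.62653035 -0.77925408  1.14070101]
 [ 0.          0.          0.          1.        ]]
top [[583.72940524   0.         318.98152375]
 [  0.         583.72940524 245.59473897]
 [  0.           0.           1.        ]] [[-8.74145291e-02 -9.75917146e-01  1.99861012e-01  2.36649261e-01]
 [-9.96171943e-01  8.55565414e-02 -1.79314891e-02 -3.65924938e-03]
 [ 4.00230680e-04 -2.00663405e-01 -9.79660164e-01  1.75223822e+00]
 [ 0.00000000e+00  0.00000000e+00  0.00000000e+00  1.00000000e+00]]
wrist [[371.64829954   0.         317.94102831]
 [  0.         371.64829954 239.75595664]
 [  0.           0.           1.        ]] [[-1.15844755e-03 -9.54435889e-01 -2.98413793e-01  7.54777314e-02]
 [ 9.99999216e-01 -1.24747303e-03  1.07858250e-04 -4.64214959e-04]
 [-4.75206943e-04 -2.98413434e-01  9.54436586e-01 -1.34375794e-01]
 [ 0.00000000e+00  0.00000000e+00  0.00000000e+00  1.00000000e+00]]
```

View pics/scene0.png

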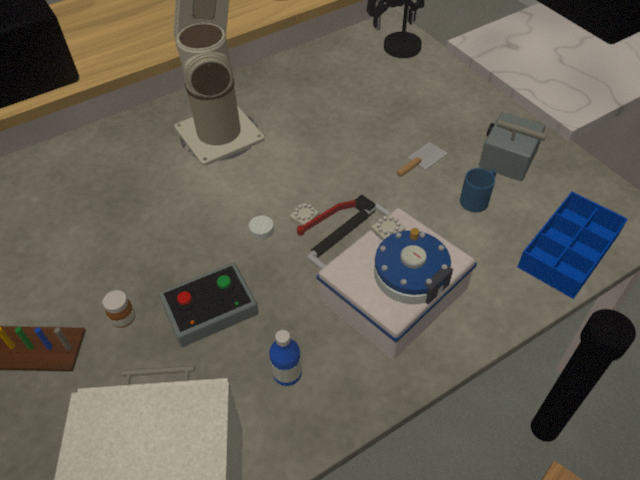

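View pics/top0.png

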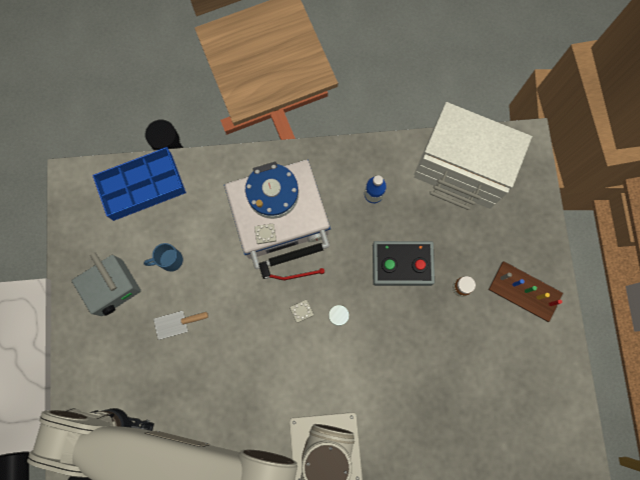

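View pics/wrist0.png

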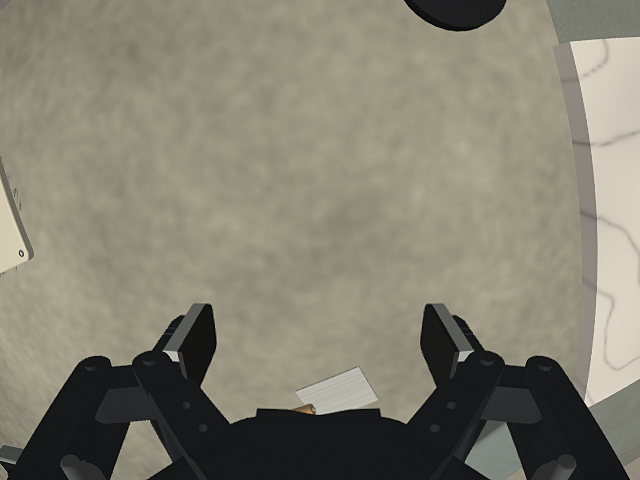

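The scene and top views show the unit (top image ~278,205), the lever from its hinge at ~(265,272) to its tip at (322,271), and the green button at (390,265), left of red at (420,265). Next I'll measure these in 3D.

```bash
cat > h.py <<'E'
from workcell import *
import numpy as np,cv2
def cloud(n):
    c=camera(n);K=c["intrinsics"];z=c["z_map"].astype(float)
    v,u=np.mgrid[:480,:640]
    p=np.stack([(u-K[0,2])/K[0,0]*z,(v-K[1,2])/K[1,1]*z,z],-1)
    P=c["pose"]; w=p@P[:3,:3].T+P[:3,3]; w[z==0]=np.nan
    return c,w
E
python3 - <<'E'
from h import *
for n in("top","scene"):
    c,w=cloud(n)
    hsv=cv2.cvtColor(c["color"],cv2.COLOR_RGB2HSV).astype(int);H,S,V=[hsv[...,i] for i in range(3)]
    X,Y,Z=[w[...,i] for i in range(3)]
    ok=(X>0.2)&(X<1)&(np.abs(Y)<.45)
    red=ok&((H<6)|(H>174))&(S>150)&(V>70)
    grn=ok&(H>45)&(H<80)&(S>120)&(V>60)
    for nm,m in(("red",red),("grn",grn)):
        k,l,st,ce=cv2.connectedComponentsWithStats(m.astype(np.uint8))
        for i in range(1,k):
            if st[i,4]<12: continue
            q=w[l==i]; print(n,nm,st[i],ce[i].round(1),np.nanmedian(q,0).round(4),"zmax",np.nanpercentile(q[:,2],90).round(4))
            if nm=="red" and st[i,2]>35:
                for lo in np.arange(np.nanmin(q[:,1]),np.nanmax(q[:,1]),.015):
                    s=q[(q[:,1]>=lo)&(q[:,1]<lo+.015)]; print("   ",np.nanmedian(s,0).round(4),len(s))
    # unit top face
    m=ok&(Z>.105)&(Z<.116)&(S<60)&(V>120)
    k,l,st,ce=cv2.connectedComponentsWithStats(m.astype(np.uint8)); i=1+np.argmax(st[1:,4])
    q=w[l==i][:,:2].astype(np.float32); r=cv2.minAreaRect(q); print(n,"unit rect",r,cv2.boxPoints(r).round(4).tolist(), np.median(w[l==i][:,2]))
    m=ok&(Z>.038)&(Z<.05)
    k,l,st,ce=cv2.connectedComponentsWithStats(m.astype(np.uint8)); 
    for i in range(1,k):
        if st[i,4]>200:
            r=cv2.minAreaRect(w[l==i][:,:2].astype(np.float32)); print(n,"box?",r)
    np.save(n+"_w.npy",w)
E
```

```text
top red [415 259  11  11  88] [419.9 264.1] [ 0.5001 -0.3244  0.0658] zmax 0.0714
top red [270 268  54  12 155] [297.9 274.7] [0.4941 0.0336 0.1017] zmax 0.1075
    [ 0.4994 -0.033   0.1056] 25
    [ 0.4979 -0.0158  0.099 ] 13
    [ 0.4965 -0.0013  0.0995] 13
    [0.4944 0.0132 0.1009] 13
    [0.4927 0.0277 0.1039] 14
    [0.4905 0.0423 0.1048] 14
    [0.4888 0.0569 0.1024] 17
    [0.4881 0.0739 0.1018] 15
    [0.4912 0.0879 0.1017] 14
    [0.4962 0.1042 0.1011] 15
    [0.4978 0.1127 0.1076] 2
top grn [385 259  10  11  81] [389.4 264.1] [ 0.507  -0.2352  0.0647] zmax 0.0703
top unit rect ((0.7034928202629089, 0.08166950196027756), (0.2187190055847168, 0.25874999165534973), 12.261923789978027) [[0.5691999793052673, 0.18490000069141388], [0.6241000294685364, -0.06800000369548798], [0.8378000259399414, -0.0215000007301569], [0.7828999757766724, 0.2312999963760376]] 0.10951768955812358
top box? ((0.5135015845298767, -0.27939367294311523), (0.18061429262161255, 0.13056600093841553), 84.96625518798828)
scene red [297 201  59  34 264] [323.3 215.6] [0.4971 0.0318 0.1026] zmax 0.1061
    [ 0
[... 500 characters left out ...]
04 -0.235   0.0655] zmax 0.0679
scene unit rect ((0.7161486148834229, 0.03358384966850281), (0.21789269149303436, 0.16402249038219452), 12.099893569946289) [[0.5924000144004822, 0.0908999964594841], [0.626800000667572, -0.06939999759197235], [0.839900016784668, -0.023800000548362732], [0.8054999709129333, 0.13660000264644623]] 0.10925970020355846
scene box? ((0.8664944171905518, 0.3859837055206299), (0.13985246419906616, 0.010301705449819565), 17.132503509521484)
scene box? ((0.516303300857544, -0.28018003702163696), (0.1795967072248459, 0.13389067351818085), 84.88147735595703)
scene box? ((0.7785121202468872, 0.0395100861787796), (0.33089324831962585, 0.16398808360099792), 61.0726318359375)
```

```bash
cat >> h.py <<'E'
from scipy.spatial.transform import Rotation as Ro
a=np.deg2rad(12.2); C=np.array([.7047,.0807,0]); RU=Ro.from_euler('z',a)
def u2w(p): return RU.apply(p)+C
def w2u(p): return RU.inv().apply(np.asarray(p)-C)
def state():
    o=get_obs();R=Ro.from_quat(o["tool_rot"]);return np.array(o["eef_pos"]),R,o
def sim(p,R,rows):
    for r in rows:
        p=p+R.apply(np.array(r[:3])*.05); R=R*Ro.from_rotvec(np.deg2rad(10)*np.array(r[3:]))
    return p,R
def yaw(R): return np.degrees(np.arctan2(*R.as_matrix()[[1,0],1]))
def need(tu,yawdeg):
    """remaining to unit-frame target tu: world delta in tool axes (50mm), and turn for tool y at yawdeg and z down"""
    p,R,o=state(); d=R.inv().apply(u2w(tu)-p)/.05
    y=np.array([np.cos(np.radians(yawdeg)),np.sin(np.radians(yawdeg)),0]);z=np.array([0,0,-1.]);x=np.cross(y,z)
    G=Ro.from_matrix(np.stack([x,y,z],1)); t=np.degrees((R.inv()*G).as_rotvec())/10
    print("t",round(o["clock"],2),"unit p",w2u(p).round(4),"w",p.round(4),"yaw",yaw(R).round(2),"F",RU.inv().apply(o["ft_force"]).round(2),"g",round(o["grip_width"],4))
    print("need shift",d.round(3),"turn",t.round(3))
E
python3 - <<'E'
from h import *
p,R,o=state()
p2,R2=sim(p,R,[[-1,-.12,0,0,0,.76]]*8); print(p2,yaw(R2))
print(u2w([-.267,-.023,.14]),u2w([-.223,-.023,.095]))
E
```

```text
[0.39045642 0.18256656 0.23907805] 12.367246072003597
[0.44859043 0.00179571 0.14      ] [0.49159673 0.011094   0.095     ]
```

Call:
{"method": "send_rows", "body": {
  "increments": [
    [[-1,-0.12,0,0,0,0.76],[-1,-0.12,0,0,0,0.76],[-1,-0.12,0,0,0,0.76],[-1,-0.12,0,0,0,0.76],[-1,-0.12,0,0,0,0.76],[-1,-0.12,0,0,0,0.76],[-1,-0.12,0,0,0,0.76],[-1,-0.12,0,0,0,0.76]]
  ],
  "grip": 1
}}

```text
clock: 1.25
eef_pos: [0.3912, 0.1813, 0.2392]
tool_rot: [0.629, 0.778, 0.0, 0.0]
ft_force: [0.0, 0.5, -0.7]
grip_width: -0.0001
```

Run:
```python
from h import *
need([-.275,-.023,.16],12.2)
```

```text
t 1.25 unit p [-0.2852  0.1646  0.2392] w [0.3912 0.1813 0.2392] yaw 12.11 F [ 0.14  0.49 -0.68] g -0.0001
need shift [-3.751  0.209  1.584] turn [ 0.002  0.001 -0.009]
```

Call:
{"method": "send_rows", "body": {
  "increments": [
    [[-0.75,0.04,0.3,0,0,0],[-0.75,0.04,0.3,0,0,0],[-0.75,0.04,0.3,0,0,0],[-0.75,0.04,0.3,0,0,0],[-0.75,0.04,0.3,0,0,0],[0,0,0,0,0,0]]
  ]
}}

```text
clock: 2.0
eef_pos: [0.4399, -0.0001, 0.1631]
tool_rot: [0.628, 0.778, -0.001, -0.001]
ft_force: [0.5, -0.1, 0.0]
grip_width: 0.0003
```

Run:
```python
from h import *
need([-.275,-.023,.09],12.2)
for n in("scene","top","wrist"):
    c=camera(n); im=c["color"][:,:,::-1]
    if n=="scene": im=cv2.resize(im[120:320,220:480],None,fx=3,fy=3)
    if n=="top": im=cv2.resize(im[170:330,200:360],None,fx=3.5,fy=3.5)
    cv2.imwrite(f"pics/{n}1.png",im)
```

```text
t 2.0 unit p [-0.2759 -0.023   0.1631] w [ 4.399e-01 -1.000e-04  1.631e-01] yaw 12.13 F [ 0.48 -0.17  0.01] g 0.0003
need shift [-1.000e-03  2.200e-02  1.462e+00] turn [-0.015 -0.002 -0.007]
```

View pics/wrist1.png

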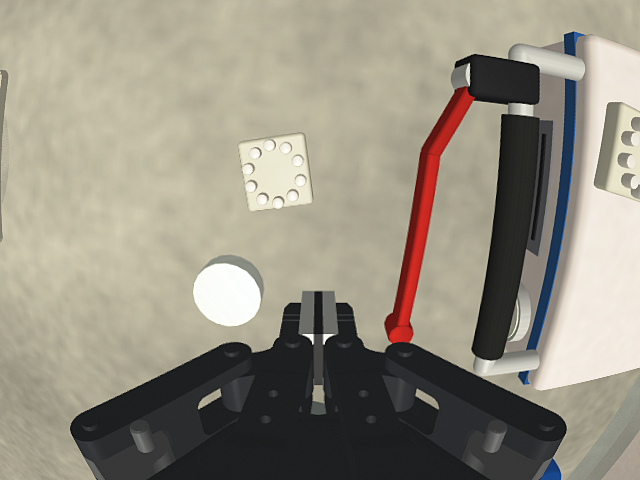

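View pics/scene1.png

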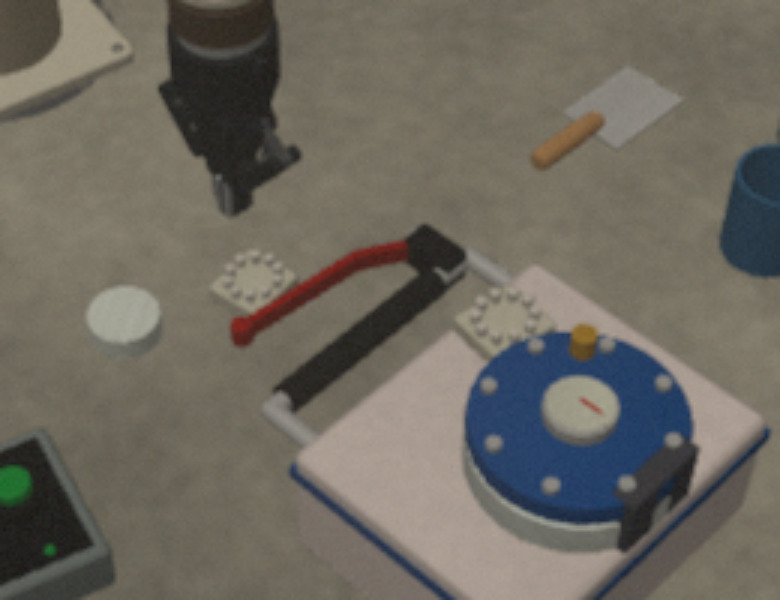

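View pics/top1.png

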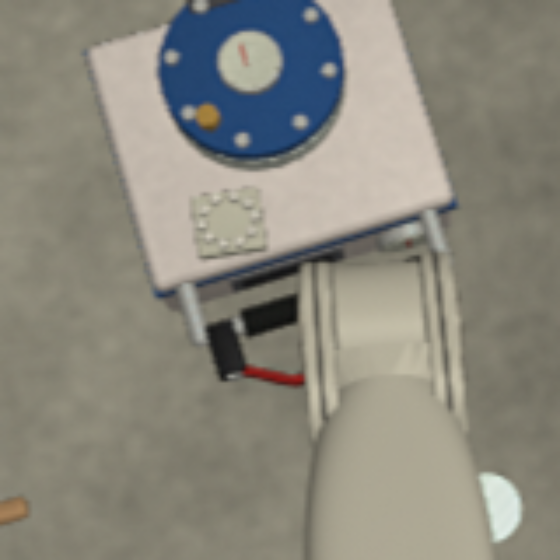

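Run:
```python
from h import *
c=camera("wrist");K=c["intrinsics"];z=c["z_map"].astype(float);M=c["mount"]
v,u=np.mgrid[:480,:640];dx=u-K[0,2];dy=v-K[1,2];r=np.hypot(dx,dy);th=r/K[0,0]
k=np.where(r>0,np.tan(th)/np.maximum(r,1e-9),1/K[0,0])
p=np.stack([dx*k*z,dy*k*z,z],-1)@M[:3,:3].T+M[:3,3]; p[z==0]=np.nan
pr,R,o=state(); w=R.apply(p.reshape(-1,3)).reshape(p.shape)+pr
for zz in np.arange(-.1,.012,.006):
    m=(p[...,2]>=zz)&(p[...,2]<zz+.006)&(np.abs(p[...,0])<.06)&(np.abs(p[...,1])<.09)&(v>280)
    if m.any(): q=p[m]; print(zz.round(3),m.sum(),"y",q[:,1].min().round(4),q[:,1].max().round(4),"x",q[:,0].min().round(4),q[:,0].max().round(4))
hsv=cv2.cvtColor(c["color"],cv2.COLOR_RGB2HSV).astype(int)
m=((hsv[...,0]<6)|(hsv[...,0]>174))&(hsv[...,1]>150)&(w[...,2]>.08)
q=(RU.inv().apply(w[m]-C))
for lo in np.arange(-.08,.1,.015):
    s=q[(q[:,1]>=lo)&(q[:,1]<lo+.015)]
    if len(s): print("lever u y",lo.round(3),"x",np.percentile(s[:,0],[1,50,99]).round(4),"z",np.percentile(s[:,2],[1,50,99]).round(4),len(s))
```

```text
-0.1 224 y -0.0186 0.0197 x 0.0179 0.0208
-0.094 4469 y -0.0519 0.0523 x 0.0009 0.0211
-0.088 9350 y -0.0604 0.0616 x -0.0074 0.0204
-0.082 9253 y -0.0618 0.0627 x -0.0025 0.0178
-0.076 6139 y -0.0602 0.0615 x -0.009 0.0177
-0.07 6421 y -0.0559 0.0558 x -0.0108 0.0178
-0.064 4801 y -0.0504 0.0516 x -0.0098 0.0175
-0.058 2940 y -0.0462 0.0467 x -0.01 0.0167
-0.052 5144 y -0.041 0.043 x -0.0103 0.0125
-0.046 2959 y -0.0363 0.037 x -0.0121 0.0139
-0.04 1729 y -0.0309 0.0326 x -0.013 0.0138
-0.034 951 y -0.0195 0.0191 x -0.0121 0.0125
-0.028 405 y -0.0131 0.0141 x -0.0034 0.0113
-0.022 599 y -0.0132 0.0142 x 0.0052 0.0113
-0.016 568 y -0.0132 0.0142 x 0.0053 0.0112
-0.01 499 y -0.0131 0.0141 x 0.0052 0.0109
-0.004 406 y -0.0131 0.0137 x 0.0054 0.0112
0.002 75 y -0.0098 0.0108 x 0.0054 0.0108
lever u y -0.08 x [-0.2314 -0.2249 -0.2159] z [0.0918 0.1046 0.1061] 277
lever u y -0.065 x [-0.2307 -0.2252 -0.2169] z [0.0888 0.1031 0.1056] 516
lever u y -0.05 x [-0.2255 -0.223  -0.2168] z [0.0889 0.1033 0.1051] 407
lever u y -0.035 x [-0.2237 -0.2215 -0.2154] z [0.089  0.1033 0.1053] 443
lever u y -0.02 x [-0.2225 -0.2199 -0.2142] z [0.0908 0.1033 0.1054] 455
lever u y -0.005 x [-0.2211 -0.2184 -0.2125] z [0.0906 0.1033 0.1052] 486
lever u y 0.01 x [-0.2195 -0.2169 -0.2108] z [0.0892 0.1032 0.1051] 524
lever u y 0.025 x [-0.2177 -0.2154 -0.2093] z [0.0895 0.1032 0.1053] 536
lever u y 0.04 x [-0.2162 -0.2109 -0.2027] z [0.089  0.1032 0.1052] 587
lever u y 0.055 x [-0.2092 -0.2025 -0.1937] z [0.0887 0.1033 0.1053] 599
lever u y 0.07 x [-0.2006 -0.1962 -0.1903] z [0.0888 0.1027 0.1054] 328
```

```bash
cat >> h.py <<'E'
Hn=np.array([-.187,.087]); n0=np.array([np.cos(.1),-np.sin(.1)]); P0=np.array([-.223,-.023])
def tcp(th,gap=0,z=.085):
    c,s=np.cos(th),np.sin(th);M=np.array([[c,-s],[s,c]])
    return np.r_[Hn+M@(P0-n0*(.0137+gap)-Hn),z]
def ny(th): return 12.2-5.73+np.degrees(th)
def go(th,gap=0,z=.085): need(tcp(th,gap,z),ny(th))
def wristcloud():
    pr,R,o=state()
    c=camera("wrist");K=c["intrinsics"];z=c["z_map"].astype(float);M=c["mount"]
    v,u=np.mgrid[:480,:640];dx=u-K[0,2];dy=v-K[1,2];r=np.hypot(dx,dy);th=r/K[0,0]
    k=np.where(r>0,np.tan(th)/np.maximum(r,1e-9),1/K[0,0])
    p=np.stack([dx*k*z,dy*k*z,z],-1)@M[:3,:3].T+M[:3,3]; p[z==0]=np.nan
    return c,p,R.apply(p.reshape(-1,3)).reshape(p.shape)+pr
def lever():
    c,p,w=wristcloud()
    hsv=cv2.cvtColor(c["color"],cv2.COLOR_RGB2HSV).astype(int)
    m=((hsv[...,0]<6)|(hsv[...,0]>174))&(hsv[...,1]>150)&(w[...,2]>.099)&(w[...,2]<.108)
    q=RU.inv().apply(w[m]-C)[:,:2]
    # lever is straight section r from hinge: fit line over y in -.01...03
    s=q[(q[:,1]>-.012)&(q[:,1]<.035)]
    k=np.polyfit(s[:,1],s[:,0],1); print("lever straight slope",k[0].round(4),"x at y=.012",np.polyval(k,.012).round(4),"theta~",(0.1-np.arctan(k[0])).round(3),len(s)); return c
E
python3 - <<'E'
from h import *
go(0,.025); lever()
E
```

```text
t 2.2 unit p [-0.2747 -0.0206  0.1647] w [0.4405 0.0025 0.1647] yaw 12.42 F [-0.42  0.05  0.5 ] g 0.0
need shift [0.027 0.264 1.594] turn [ 0.003 -0.001  0.595]
lever straight slope 0.1062 x at y=.012 -0.2163 theta~ -0.006 1221
```

Call:
{"method": "send_rows", "body": {
  "increments": [
    [[0,0.06,0.4,0,0,0.15],[0,0.06,0.4,0,0,0.15],[0,0.06,0.4,0,0,0.15],[0,0.06,0.35,0,0,0.13],[0,0,0,0,0,0],[0,0,0,0,0,0]]
  ]
}}

```text
clock: 3.0
eef_pos: [0.4527, 0.0045, 0.0876]
tool_rot: [0.665, 0.747, 0.0, 0.0]
ft_force: [-0.4, 0.1, 0.4]
grip_width: 0.0001
```

Run:
```python
from h import *
go(0,.0); c=lever(); go(0,0); 
cv2.imwrite("pics/w2.png",c["color"][:,:,::-1])
c=camera("scene");cv2.imwrite("pics/s2.png",cv2.resize(c["color"][120:320,220:480,::-1],None,fx=3,fy=3))
```

```text
t 3.0 unit p [-0.2625 -0.0212  0.0876] w [0.4527 0.0045 0.0876] yaw 6.65 F [-0.36  0.13  0.39] g 0.0001
need shift [0.042 0.515 0.053] turn [0.006 0.    0.018]
lever straight slope 0.1013 x at y=.012 -0.2162 theta~ -0.001 2922
t 3.05 unit p [-0.2623 -0.0214  0.0878] w [0.4529 0.0044 0.0878] yaw 6.63 F [-0.59  0.22  0.14] g 0.0002
need shift [0.045 0.51  0.057] turn [0.01  0.001 0.016]
```

View pics/w2.png

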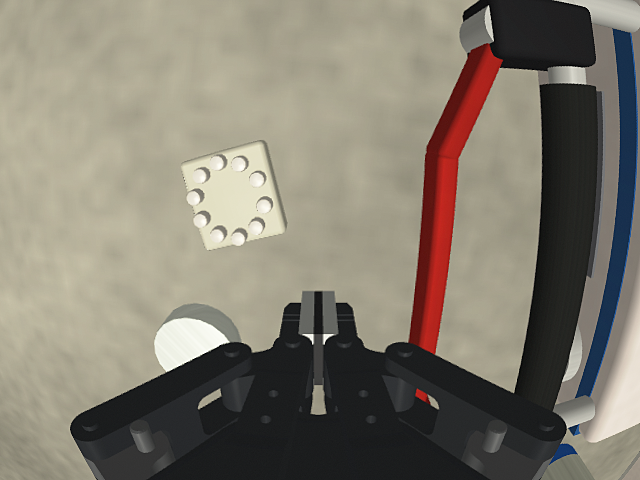

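View pics/s2.png

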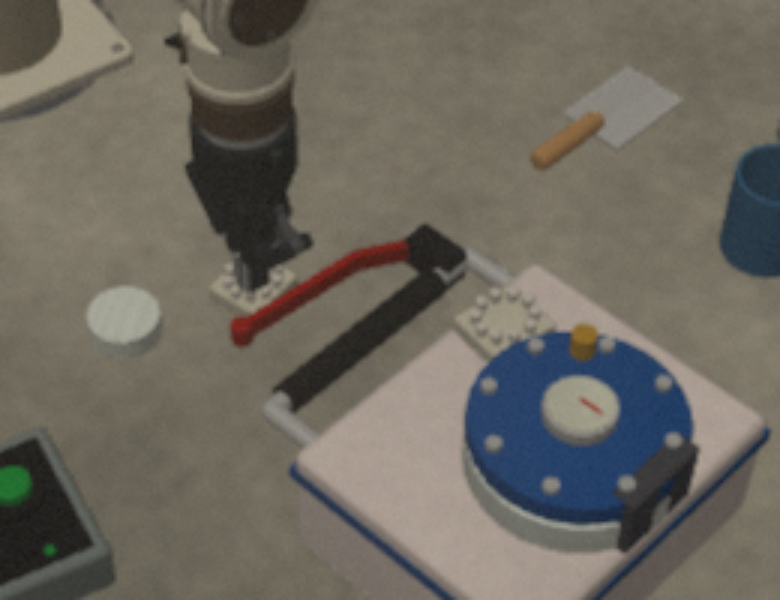

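Call:
{"method": "send_rows", "body": {
  "increments": [
    [[0.04,0.12,0.04,0,0,0],[0,0.12,0,0,0,0],[0,0.1,0,0,0,0],[0,0.06,0,0,0,0],[0,0.05,0,0,0,0],[0,0,0,0,0,0]]
  ]
}}

```text
clock: 3.85
eef_pos: [0.4745, 0.0085, 0.0847]
tool_rot: [0.665, 0.746, -0.0, -0.0]
ft_force: [0.4, 0.4, -0.0]
grip_width: 0.0001
```

Run:
```python
from h import *
go(0,.0);lever();go(0,0)
p=np.array([.4776,.0066,.085]);
```

```text
t 3.85 unit p [-0.2403 -0.0219  0.0847] w [0.4745 0.0085 0.0847] yaw 6.56 F [ 0.52  0.29 -0.02] g 0.0001
need shift [ 0.013  0.072 -0.005] turn [-0.001  0.     0.009]
lever straight slope 0.0986 x at y=.012 -0.2158 theta~ 0.002 3207
t 3.9 unit p [-0.2405 -0.0219  0.0847] w [0.4743 0.0085 0.0847] yaw 6.56 F [-0.02  0.2   0.08] g -0.0001
need shift [ 0.013  0.076 -0.005] turn [-0.002 -0.     0.009]
```

Run:
```python
from h import *
def pose(th):
    y=ny(th);y=np.radians(y);Y=np.array([np.cos(y),np.sin(y),0]);z=np.array([0,0,-1.]);x=np.cross(Y,z)
    return u2w(tcp(th)),Ro.from_matrix(np.stack([x,Y,z],1))
for d in(.22,.02,.0275,.04):
    p,R=pose(0);q,S=pose(d)
    print(d,(R.inv().apply(q-p)/.05).round(4),(np.degrees((R.inv()*S).as_rotvec())/10).round(4))
```

```text
0.22 [-0.1137  0.512   0.    ] [ 0.      0.     -1.2605]
0.02 [-0.015   0.0454  0.    ] [ 0.      0.     -0.1146]
0.0275 [-0.0203  0.0625  0.    ] [ 0.      0.     -0.1576]
0.04 [-0.029  0.091  0.   ] [ 0.      0.     -0.2292]
```

Call:
{"method": "send_rows", "body": {
  "increments": [
    [[0,0.04,0,0,0,0],[0,0.04,0,0,0,0],[-0.015,0.045,0,0,0,-0.115],[-0.015,0.045,0,0,0,-0.115],[-0.015,0.045,0,0,0,-0.115],[-0.015,0.045,0,0,0,-0.115],[0,0,0,0,0,0]]
  ]
}}

```text
clock: 4.78
eef_pos: [0.4877, 0.0072, 0.0847]
tool_rot: [0.635, 0.773, -0.0, -0.0]
ft_force: [-2.8, -0.5, 1.9]
grip_width: -0.0001
```

Run:
```python
from h import *
go(.08,.0);lever();go(.08,0)
```

```text
t 4.78 unit p [-0.2277 -0.026   0.0847] w [0.4877 0.0072 0.0847] yaw 11.18 F [-2.85  0.08  1.86] g -0.0001
need shift [ 0.014 -0.003 -0.005] turn [-0.002  0.     0.012]
lever straight slope 0.0181 x at y=.012 -0.2092 theta~ 0.082 3223
t 4.83 unit p [-0.2277 -0.026   0.0847] w [0.4876 0.0072 0.0847] yaw 11.17 F [-2.87  0.73  1.86] g -0.0
need shift [ 0.014 -0.001 -0.005] turn [-0.002  0.     0.011]
```

Call:
{"method": "send_rows", "body": {
  "increments": [
    [[-0.015,0.045,0,0,0,-0.115],[-0.015,0.045,0,0,0,-0.115],[-0.015,0.045,0,0,0,-0.115],[-0.015,0.045,0,0,0,-0.115],[-0.015,0.045,0,0,0,-0.115],[-0.01,0.03,0,0,0,-0.08],[0,0,0,0,0,0]]
  ]
}}

```text
clock: 5.7
eef_pos: [0.5011, 0.0062, 0.0847]
tool_rot: [0.59, 0.808, -0.0, -0.0]
ft_force: [-4.9, -2.0, 1.8]
grip_width: 0.0
```

Run:
```python
from h import *
go(.22,.0);lever();go(.22,0)
```

```text
t 5.7 unit p [-0.2148 -0.0298  0.0847] w [0.5011 0.0062 0.0847] yaw 17.73 F [-5.27 -0.95  1.83] g 0.0
need shift [-0.007  0.061 -0.005] turn [-0.001 -0.    -0.135]
lever straight slope -0.0926 x at y=.012 -0.201 theta~ 0.192 3275
t 5.75 unit p [-0.2149 -0.0298  0.0847] w [0.5009 0.0062 0.0847] yaw 17.72 F [-4.95  0.05  1.59] g -0.0001
need shift [-0.008  0.063 -0.006] turn [-0.002 -0.    -0.136]
```

Now the last ~3 mm, in small steps against the stop.

Call:
{"method": "send_rows", "body": {
  "increments": [
    [[-0.007,0.022,0,0,0,-0.055],[-0.007,0.022,0,0,0,-0.055],[-0.002,0.016,0,0,0,-0.02],[0,0,0,0,0,0]]
  ]
}}

```text
clock: 6.25
eef_pos: [0.5042, 0.0063, 0.0848]
tool_rot: [0.581, 0.814, -0.0, 0.0]
ft_force: [-5.1, -1.7, 2.1]
grip_width: 0.0
```

Run:
```python
from h import *
lever();go(.22,0)
```

```text
lever straight slope -0.1199 x at y=.012 -0.1991 theta~ 0.219 3288
t 6.3 unit p [-0.2118 -0.0304  0.0848] w [0.5041 0.0062 0.0848] yaw 19.01 F [-4.75 -1.39  1.47] g 0.0
need shift [ 0.011  0.002 -0.005] turn [-0.001  0.002 -0.007]
```

Call:
{"method": "send_rows", "body": {
  "increments": [
    [[0,0.012,0,0,0,0],[0,0,0,0,0,0]]
  ]
}}

```text
clock: 6.55
eef_pos: [0.5043, 0.0063, 0.0847]
tool_rot: [0.581, 0.814, -0.001, -0.0]
ft_force: [-4.1, -2.5, 1.2]
grip_width: 0.0
```

Run:
```python
from h import *
lever();go(.22,0)
```

```text
lever straight slope -0.121 x at y=.012 -0.199 theta~ 0.22 3294
t 6.6 unit p [-0.2116 -0.0304  0.0848] w [0.5044 0.0063 0.0848] yaw 19.0 F [-6.59 -0.99  2.86] g -0.0
need shift [ 0.012 -0.002 -0.005] turn [-0.005  0.002 -0.007]
```

Call:
{"method": "send_rows", "body": {
  "increments": [
    [[0,0.012,0,0,0,0],[0,0,0,0,0,0]]
  ]
}}

```text
clock: 6.85
eef_pos: [0.5044, 0.0063, 0.0847]
tool_rot: [0.581, 0.814, -0.001, -0.0]
ft_force: [-7.1, -2.7, 4.4]
grip_width: 0.0002
```

Run:
```python
from h import *
lever();go(.22,0)
```

```text
lever straight slope -0.121 x at y=.012 -0.199 theta~ 0.22 3308
t 6.9 unit p [-0.2115 -0.0304  0.0847] w [0.5044 0.0063 0.0847] yaw 19.0 F [-6.9  -0.36  3.42] g -0.0001
need shift [ 0.011 -0.003 -0.006] turn [-0.012  0.002 -0.008]
```

The lever is against its stop: force is rising and it no longer moves. I'll hold, then ease off.

Call:
{"method": "send_rows", "body": {
  "increments": [
    [[0,0,0,0,0,0],[0,0,0,0,0,0],[0,0,0,0,0,0],[0,0,0,0,0,0],[0,0,0,0,0,0],[0,0,0,0,0,0],[0.002,-0.03,0,0,0,0.02],[0.014,-0.04,0,0,0,0.11]]
  ]
}}

```text
clock: 7.9
eef_pos: [0.5017, 0.0063, 0.0848]
tool_rot: [0.59, 0.807, -0.0, 0.0]
ft_force: [-4.4, -1.5, 1.9]
grip_width: -0.0001
```

Call:
{"method": "send_rows", "body": {
  "increments": [
    [[0.015,-0.045,0,0,0,0.115],[0.015,-0.045,0,0,0,0.115],[0.015,-0.045,0,0,0,0.115],[0.015,-0.045,0,0,0,0.115],[0.015,-0.045,0,0,0,0.115],[0.015,-0.045,0,0,0,0.115],[0,0,0,0,0,0]]
  ]
}}

```text
clock: 8.78
eef_pos: [0.4874, 0.0073, 0.0848]
tool_rot: [0.637, 0.771, 0.0, 0.0]
ft_force: [-3.1, -1.7, 0.2]
grip_width: 0.0002
```

Run:
```python
from h import *
lever();go(0,0)
```

```text
lever straight slope 0.0204 x at y=.012 -0.2094 theta~ 0.08 3227
t 8.82 unit p [-0.2277 -0.0258  0.0848] w [0.4875 0.0073 0.0848] yaw 10.82 F [-4.43 -0.41  0.01] g 0.0003
need shift [ 0.079 -0.18  -0.004] turn [ 0.001 -0.     0.435]
```

Call:
{"method": "send_rows", "body": {
  "increments": [
    [[0.015,-0.045,0,0,0,0.115],[0.015,-0.045,0,0,0,0.115],[0.015,-0.04,0,0,0,0.1],[0.01,-0.03,0,0,0,0.08],[0.005,-0.02,0,0,0,0.03],[0,-0.02,0,0,0,0],[0,-0.02,0,0,0,0],[0,0,0,0,0,0]]
  ]
}}

```text
clock: 9.82
eef_pos: [0.4772, 0.0088, 0.0853]
tool_rot: [0.666, 0.746, 0.001, 0.001]
ft_force: [-0.2, 0.4, -1.1]
grip_width: -0.0002
```

Run:
```python
from h import *
lever();go(0,0)
```

```text
lever straight slope 0.1035 x at y=.012 -0.2157 theta~ -0.003 3157
t 9.88 unit p [-0.2377 -0.0222  0.0852] w [0.4771 0.0088 0.0852] yaw 6.43 F [-0.55  0.97  0.06] g 0.0003
need shift [0.013 0.02  0.005] turn [ 0.011 -0.001 -0.004]
```

Call:
{"method": "send_rows", "body": {
  "increments": [
    [[0,-0.3,0,0,0,0],[0,-0.4,0,0,0,0],[0,-0.3,-0.3,0,0,0],[0,0,-0.7,0,0,0],[0,0,-0.7,0,0,0],[0,0,-0.3,0,0,0],[0,0,0,0,0,0]]
  ]
}}

```text
clock: 10.75
eef_pos: [0.428, 0.0031, 0.1863]
tool_rot: [0.666, 0.746, 0.002, 0.002]
ft_force: [-0.6, 0.0, -0.9]
grip_width: -0.0001
```

Run:
```python
from h import *
lever()
need(w2u([.5087,-.2351,.13]),6.5)
c=camera("top");cv2.imwrite("pics/t3.png",c["color"][:,:,::-1])
```

```text
lever straight slope 0.0995 x at y=.012 -0.2164 theta~ 0.001 943
t 10.8 unit p [-0.2878 -0.0172  0.1851] w [0.427  0.0031 0.1851] yaw 6.42 F [ 0.43 -0.25 -0.12] g -0.0001
need shift [-4.917  1.088  1.104] turn [ 0.01   0.    -0.008]
```

Call:
{"method": "send_rows", "body": {
  "increments": [
    [[-0.7,0,0,0,0,0],[-0.7,0,0,0,0,0],[-0.7,0.1,0,0,0,0],[-0.7,0.2,0,0,0,0],[-0.7,0.3,0.1,0,0,0],[-0.7,0.3,0.2,0,0,0],[-0.7,0.19,0.3,0,0,0],[0,0,0,0,0,0]]
  ]
}}

```text
clock: 11.85
eef_pos: [0.5071, -0.2357, 0.1514]
tool_rot: [0.667, 0.745, -0.001, -0.002]
ft_force: [-1.4, 0.5, -0.7]
grip_width: -0.0001
```

Run:
```python
from h import *
need(w2u([.5087,-.2351,.13]),6.5)
c,p,w=wristcloud()
cv2.imwrite("pics/w3.png",c["color"][:,:,::-1])
hsv=cv2.cvtColor(c["color"],cv2.COLOR_RGB2HSV).astype(int);H,S,V=[hsv[...,i] for i in range(3)]
for nm,m in(("g",(H>45)&(H<80)&(S>120)&(V>60)),("r",((H<6)|(H>174))&(S>150)&(V>70))):
    k,l,st,ce=cv2.connectedComponentsWithStats(m.astype(np.uint8))
    for i in range(1,k):
        if st[i,4]>150:
            q=w[l==i]; t=np.nanpercentile(q[:,2],90); s=q[q[:,2]>t-.002]
            print(nm,st[i],ce[i].round(),"top z",t.round(4),"center",((s.min(0)+s.max(0))/2).round(4),"ext",np.ptp(s,axis=0).round(4))
```

```text
t 11.85 unit p [-0.26   -0.2675  0.1514] w [ 0.5071 -0.2357  0.1514] yaw 6.25 F [-1.24  0.75 -0.68] g -0.0001
need shift [0.007 0.034 0.429] turn [-0.024 -0.014 -0.025]
g [ 298  223   46   48 1739] [320. 246.] top z 0.0675 center [ 0.5087 -0.2344  0.0671] ext [0.0282 0.0284 0.0033]
```

View pics/w3.png

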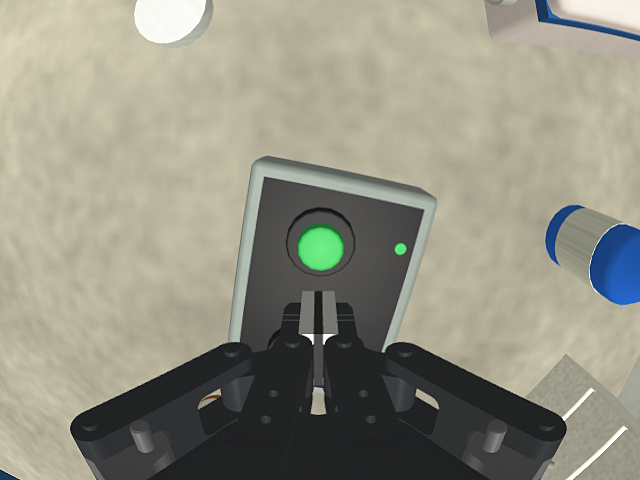

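Call:
{"method": "send_rows", "body": {
  "increments": [
    [[0.02,0.03,0.3,0,0,0],[0,0,0.4,0,0,0],[0,0,0.4,0,0,0],[0,0,0.22,0,0,0],[0,0,0.1,0,0,0],[0,0,0,0,0,0]]
  ]
}}

```text
clock: 12.65
eef_pos: [0.5095, -0.2329, 0.0839]
tool_rot: [0.666, 0.746, 0.0, 0.0]
ft_force: [-0.5, 0.0, 1.3]
grip_width: -0.0002
```

Run:
```python
from h import *
need(w2u([.5087,-.2344,.069]),6.5)
```

```text
t 12.65 unit p [-0.2571 -0.2652  0.0839] w [ 0.5095 -0.2329  0.0839] yaw 6.44 F [-0.46  0.12  1.26] g -0.0002
need shift [-0.029 -0.019  0.297] turn [ 0.    -0.    -0.006]
```

Call:
{"method": "send_rows", "body": {
  "increments": [
    [[-0.02,-0.01,0.04,0,0,0],[0,0,0.04,0,0,0],[0,0,0,0,0,0]]
  ]
}}

```text
clock: 13.02
eef_pos: [0.509, -0.2343, 0.0799]
tool_rot: [0.667, 0.746, 0.0, 0.0]
ft_force: [-0.2, -0.7, -0.6]
grip_width: -0.0001
```

Run:
```python
from h import *
need(w2u([.5087,-.2344,.069]),6.5)
```

```text
t 13.03 unit p [-0.2578 -0.2666  0.0799] w [ 0.509  -0.2343  0.0799] yaw 6.4 F [-0.39 -0.66 -0.59] g -0.0001
need shift [-0.001 -0.007  0.217] turn [ 0.001  0.    -0.01 ]
```

Call:
{"method": "send_rows", "body": {
  "increments": [
    [[0,0,0.04,0,0,0],[0,0,0.04,0,0,0],[0,0,0.04,0,0,0],[0,0,0.04,0,0,0],[0,0,0,0,0,0]]
  ]
}}

```text
clock: 13.65
eef_pos: [0.5091, -0.2343, 0.0719]
tool_rot: [0.666, 0.746, 0.0, 0.0]
ft_force: [-0.9, 0.5, 3.0]
grip_width: 0.0002
```

Run:
```python
from h import *
need(w2u([.5087,-.2344,.069]),6.5)
```

```text
t 13.65 unit p [-0.2578 -0.2665  0.0719] w [ 0.5091 -0.2343  0.0719] yaw 6.42 F [-0.82  0.66  3.01] g 0.0002
need shift [-0.002 -0.008  0.059] turn [ 0.     0.    -0.008]
```

Call:
{"method": "send_rows", "body": {
  "increments": [
    [[0,0,0.03,0,0,0],[0,0,0.03,0,0,0],[0,0,0.015,0,0,0],[0,0,0,0,0,0]]
  ]
}}

```text
clock: 14.15
eef_pos: [0.5091, -0.2343, 0.069]
tool_rot: [0.666, 0.746, 0.0, 0.0]
ft_force: [-3.5, 1.3, 9.0]
grip_width: -0.0
```

Call:
{"method": "send_rows", "body": {
  "increments": [
    [[0,0,0.015,0,0,0],[0,0,0,0,0,0]]
  ]
}}

```text
clock: 14.4
eef_pos: [0.5092, -0.2343, 0.069]
tool_rot: [0.666, 0.746, 0.0, 0.001]
ft_force: [-3.9, 1.1, 13.4]
grip_width: 0.0002
```

The button is fully down: z holds at 0.069 while the force climbs past 5 N. Now I'll retreat.

Call:
{"method": "send_rows", "body": {
  "increments": [
    [[0,0,-0.05,0,0,0],[0,0,-0.1,0,0,0],[0,0,-0.3,0,0,0],[0,0,-0.6,0,0,0],[0,-0.2,-0.8,0,0,0],[0,-0.4,-0.8,0,0,0],[0,-0.4,-0.4,0,0,0],[0,0,0,0,0,0]]
  ]
}}

```text
clock: 15.4
eef_pos: [0.4597, -0.2405, 0.2224]
tool_rot: [0.667, 0.745, 0.001, 0.002]
ft_force: [0.2, 0.3, -0.0]
grip_width: -0.0
```

Call:
{"method": "send_rows", "body": {
  "increments": [
    [[0,0,0,0,0,0],[0,0,0,0,0,0],[0,0,0,0,0,0]]
  ]
}}

```text
clock: 15.78
eef_pos: [0.4593, -0.2395, 0.2187]
tool_rot: [0.666, 0.746, -0.0, -0.001]
ft_force: [-0.2, -0.1, 1.1]
grip_width: -0.0
```

Run:
```python
from h import *
w0=np.load("top_w.npy")
p,R,o=state();print(o["clock"],p.round(3),o["ft_force"],np.abs(o["joint_vel"]).max())
c,w=cloud("top");cv2.imwrite("pics/t4.png",c["color"][:,:,::-1])
c,w=cloud("scene");cv2.imwrite("pics/s4.png",c["color"][:,:,::-1])
```

```text
15.775 [ 0.459 -0.239  0.219] [-0.17817952 -0.12808465  1.06940684] 0.00384616813474917
```

View pics/t4.png

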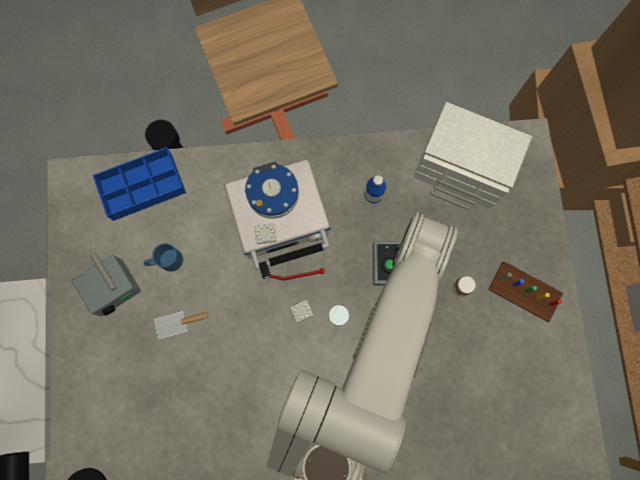

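View pics/s4.png

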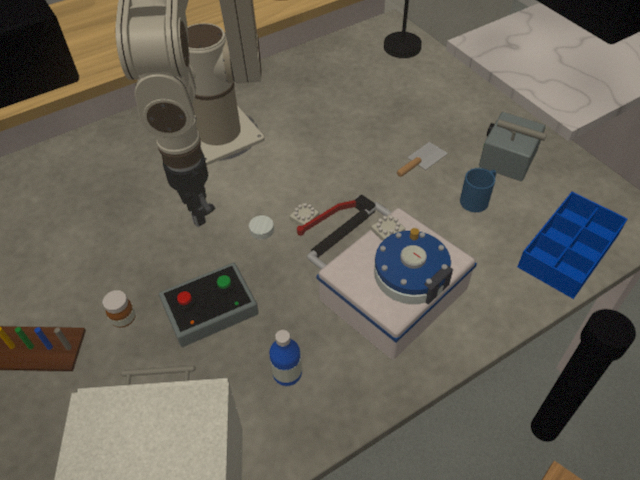

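The closing views show the lever at rest (scene 300–358, 200–230), the loose items where they were, the green button out at (223,281), and the gripper hanging clear at (200,215).

```bash
python3 -c "
from workcell import *
print(job_done())"
```

```text
the job is handed in; nothing more can be done
None
```

The lever check and the green button press are both done, and the job was handed in at about 16 s of the 45 s allowed.

- **Lever:** I pressed it with the back of the closed fingers to a measured angle of 0.22 rad. There the force rose from about 5 N to 7–8 N with no further movement, so it was on its stop. I held it there for about 1.2 s, then eased it back over about 2 s with the fingers following it. It read 0.00 rad once the fingers had left it. The fingers stayed on the far side of the lever from the bar, and I saw no sign of contact with it.
- **Green button:** I pressed it until the fingers stopped descending at 0.069 m and the force rose to 13 N, above the 5 N it takes when fully down. I then released it and raised the arm.
- **Last checks:** In the final images the loose items are where they started and the gripper hangs clear at about 0.22 m height. The force readings there were about 1 N, no more than sensor noise. I kept clear of the red button.
- **Disagreements:** The two fixed cameras differed by 2–4 mm, so I averaged them. Position readings taken straight after a move were also a few millimetres off. I confirmed both contacts by force, and the lever angle with the wrist camera.

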